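# Flag the loose centrifuge bucket cap

### The job

One of the two red screw caps on the fixed amber centrifuge buckets is loose and the other is tight, though they look alike: find out which by gripping and twisting them clockwise (seen from above), and turn the loose one by at least 30 degrees and leave it so. Then stand the yellow marker upright on the middle of the loose cap's top and let go. Do not shift or tip the brown bottle or the empty amber bucket.

Things in the scene. Friction and masses are not known exactly. Their poses are not given: they have to be found in the camera images.
- cap_a_mid (a point): centre (half-way up) of red ribbed screw cap A, 46 mm diameter, 32 mm tall, flat top 16 mm above this point and 82 mm above the table, with a white stripe. It overhangs by 3.5 mm its amber bucket (39 mm diameter), fixed on an 80 x 80 x 8 mm plate on the table. z is up; x, y turn with the cap. The caps look alike, may stand left or right, and exactly one is loose.
- cap_b_mid (a point): centre (half-way up) of red ribbed screw cap B, 46 mm diameter, 32 mm tall, flat top 16 mm above this point and 82 mm above the table, with a white stripe. It overhangs by 3.5 mm its amber bucket (39 mm diameter), fixed on an 80 x 80 x 8 mm plate on the table. z is up; x, y turn with the cap. The caps look alike, may stand left or right, and exactly one is loose.
- cap_a (a joint): turning of cap A, rad, growing clockwise seen from above (tightening); starts between 0 and 0.1. Loose: turns with a light twist (0.1 N m), up to 2.5, and stays where left. Tight: holds about 4 N m, so gripping fingers slip round it and the value hardly changes. Turning does not lift the cap.
- cap_b (a joint): turning of cap B, rad, growing clockwise seen from above (tightening); starts between 0 and 0.1. Loose: turns with a light twist (0.1 N m), up to 2.5, and stays where left. Tight: holds about 4 N m, so gripping fingers slip round it and the value hardly changes. Turning does not lift the cap.
- marker_mid (a point): centre (half-way up) of the loose yellow plastic marker, 60 mm tall, standing upright on the table: a round foot 36 mm in diameter and 10 mm high with a round stem 16 mm in diameter and 50 mm long to grip; the underside is 30 mm below this point; its z is up; about 50 g
- bottle_mid (a point): centre (half-way up) of a loose brown bottle with a white cap, 52 mm diameter, 100 mm tall, upright; a bystander
- empty_bucket_mid (a point): centre (half-way up) of a loose, open, empty amber bucket without a cap, 44 mm across the rim, 60 mm tall, upright; a bystander
Not all that is in view belongs to the job. What is meant by the part that bears marker_mid is not grey, and is the smaller of those in its own colour.

How it is judged:
On the way:
1. the loose cap (the only one that gives) has been turned clockwise past 0.35 rad (20 degrees) (value of joint any of cap_a, cap_b above 0.35 rad), for 0.1 s.
At the end, for the whole second after the job is handed in: the loose cap is left turned past 0.35 rad and the yellow marker stands still and upright (within 10 degrees) on top of the loose cap, its centre within 14 mm of the cap's axis sideways and 40 to 52 mm above the cap's centre (((value of joint cap_a above 0.35 rad and horizontal distance between marker_mid and cap_a_mid below 0.014 m and z of marker_mid in the frame of cap_a_mid between 0.04 and 0.052 m) or (value of joint cap_b above 0.35 rad and horizontal distance between marker_mid and cap_b_mid below 0.014 m and z of marker_mid in the frame of cap_b_mid between 0.04 and 0.052 m)) and angle between marker_mid's own z axis and vertical below 0.17 rad and linear speed of marker below 0.02 m/s); the robot touches nothing.
It fails at once if the brown bottle is shifted by more than 30 mm or tipped over (distance of bottle_mid from where it was at the start of the episode above 0.03 m or angle between bottle_mid's own z axis and vertical above 0.5 rad).
It fails at once if the empty bucket is shifted by more than 30 mm or tipped over (distance of empty_bucket_mid from where it was at the start of the episode above 0.03 m or angle between empty_bucket_mid's own z axis and vertical above 0.5 rad).
It also fails if it takes over 58 s, if anything falls off the work surface, if the arm or the gripper's body presses on something with over 40 N, if the wrist force passes 120 N, or if a joint passes its speed limit or range.

### The arm

A 6-joint arm with a two-finger parallel gripper is mounted at the origin on the work surface. World frame = base frame: x ahead of the robot, y to its left, z up, the work surface at z = 0. Lengths are in m, angles in rad, forces in N, time in s.
With the tool pointing down it reaches from about 0.3 to 1 m from the base axis. Payload 5.1 kg.
Tool frame: the origin (TCP) lies at the very end of the fingers, on their centre line; the grasp point (between the pads) lies 19 mm behind it (arm.pinch_z is the distance from the TCP to the grasp point, in m); y points along the fingers, z is the direction in which the jaws open and shut, and the axes are right-handed (so a half turn about y gives the same grasp; the last joint's range is limited). The gripper opens to 95 mm and grips with 3 to 60 N. Pads are 20 mm wide; open, the fingers measure 119 mm over their backs; the gripper's body (75 mm by 180 mm) begins 59 mm behind the grasp point.
Start: joints at [-1.376, 0.124, 1.65, -0, 1.367, -0.083], TCP at [0.178, -0.625, 0.215] pointing down, gripper open.
Joint ranges: [-2.61, 2.61], [-1.02, 2.33], [0.03, 2.71], [-1.35, 4.49], [0.32, 2.68], [-2.91, 2.91]. Speed limits (rad/s): [2.57, 2.57, 3.14, 3.14, 3.14, 3.14].

### API

Orientations are given as a unit quaternion [w, x, y, z].
In Python, from rig import get_obs, cams, order, arm gives the robot as it stands.
- The arm moves only by the tool drive_tool, never from a script. Its argument "deltas" is a list of rows, each an object with "fingers": the closure, from 0 (fully open) to 1 (shut); "slide": the shift along the world's x, y, z in cm, a list of three; "roll": the turn about the world's z in rad. In form: [{"fingers": fingers, "slide": [tx, ty, tz], "roll": roll}, ...]. A call has 1 to 20 rows; each row is the pose to reach, as a shift and turn from the pose commanded when the call began; what a row does not reach only later rows make up. A row lasts 1/12 s, in which the tool goes at most 41.7 mm and 7.16 degrees, less where a joint would pass 70% of its speed; a pose out of reach is approached as far as the arm can. A call with a gripper value outside its range is refused whole. The fingers move at their own pace and stop on an object; "force" is the grip in N (left out, the last holds). Time passes only in rows, so rows that repeat a pose let the fingers close. It gives the time, the measured TCP pose, the force and the opening at its end, in the units of the state.
- get_obs(): the state, without advancing time (a new reading comes with each control period).
- cams.capture(name): name is "scene" or "top"; returns a dict with "img" (400x640x3 uint8, red, green, blue), "depth" (400x640 float32, m along the optical axis (not along the pixel's ray), 0 where there is no reading), "mtx" (3x3 intrinsics, pixels), "rvec" (rotation vector, rad) and "tvec" (3), from world to camera coordinates, as OpenCV has them. Camera axes: x right, y down, z forward; pixel columns grow to the right and rows downward; lengths in m; the calibration is good to about 2 mm. A picture is of the moment at which its call begins.
- order.finish_job(): hands the job in, once; it reports no verdict.
Trained networks look in the newest picture that a camera, given by its name, has taken for a name from the list of things; names that differ only in an ending like _2 or _b are one class to them, and where a whole thing is asked for, a point or a joint stands for the part that bears it (a point fixed in the world has none). Each returns a list of dicts, best first, with "confidence" (0 to 1); they miss things now and then, are a little off and sometimes report something else, mostly with a low value. They report only what shows in the picture. A call takes as long as a camera call. They do not tell look-alikes from the thing itself.
- cams.look_for(camera, name): "bbox" ([left, top, right, bottom] in pixels, round what is visible of it).
- cams.masks_of(camera, name): "mask" (400x640 bool, what is visible of it) and "bbox" ([left, top, right, bottom] in pixels, round what is visible of it).
- cams.pinpoint(camera, name): "at" ([column, row] in pixels: a listed point, or the origin of a listed thing).
The state is a dict: "t": time; "joints": joint angles; "qvel": joint speeds; "joint_efforts": joint torques, N m; "position": TCP position; "tool_rot": TCP orientation; "wrist_force": force on the tool from outside, world axes, zero at the start; "wrist_torque": the same for the moment, N m; "grip_width": finger opening in m.
Only numpy, scipy, OpenCV 4.12 (cv2) and the standard library are available. Lean on these libraries where they do the work, as an engineer would, in place of code of your own. Each camera call takes 0.05 s, during which the arm holds its last target. There are 200 camera calls.

## Working session

There is one attempt and no reset: what is moved stays moved. The work goes in short steps, Python scripts to look and compute and a tool call to move; the robot and the scene stay as the last step left them, time stands still between calls to the robot, and variables do not carry over. Pictures are saved under pics/ and viewed, on a budget of 10 in all, crops included, one or two more only if the job needs it, and the job is handed in when it is done.

Besides the shell and the picture viewer there is one more tool, called as name(argument=value, ...) on one line, values as JSON. drive_tool: Moves the arm, as the interface text tells. Its arguments: {"type":"object","properties":{"deltas":{"type":"array"},"force":{"type":"number"}},"required":["deltas"]}

```bash
mkdir -p pics; cat > h.py <<'E'
import numpy as np, cv2
from rig import get_obs, cams, order, arm
def shot(n,f=None):
    c=cams.capture(n)
    if f: cv2.imwrite('pics/'+f,c['img'][:,:,::-1])
    return c
def cloud(c):
    v,u=np.mgrid[0:400,0:640]; d=c['depth']; K=c['mtx']
    P=np.stack([(u-K[0,2])/K[0,0]*d,(v-K[1,2])/K[1,1]*d,d],-1)
    R=cv2.Rodrigues(np.array(c['rvec'],float))[0]
    W=(P-np.array(c['tvec']).ravel())@R
    W[d<=0]=np.nan
    return W
E
python3 - <<'E'
from h import *
o=get_obs(); print({k:np.round(v,3) for k,v in o.items()}, arm.pinch_z)
ims=[]
for n in ['scene','top']:
    c=shot(n); W=cloud(c); ims.append(c['img'])
    for t in ['cap_a_mid','marker_mid','bottle_mid','empty_bucket_mid']:
        for m in cams.masks_of(n,t):
            w=W[m['mask']]; w=w[~np.isnan(w[:,0])]
            if len(w)==0: continue
            top=np.percentile(w[:,2],97); q=w[w[:,2]>top-.006]
            print(n,t,round(m['confidence'],2),np.round(m['bbox']),'top',np.round(top,3),'ctr',np.round((q[:,:2].min(0)+q[:,:2].max(0))/2,3),'ext',np.round(np.ptp(q[:,:2],axis=0),3),'rgb',c['img'][m['mask']].mean(0).round())
cv2.imwrite('pics/a.png',cv2.resize(np.vstack(ims),(480,600))[:,:,::-1])
cv2.imwrite('pics/top.png',ims[1][:,:,::-1]); cv2.imwrite('pics/scene.png',ims[0][:,:,::-1])
E
```

```text
{'t': np.float64(0.0), 'joints': array([-1.376,  0.125,  1.652,  0.   ,  1.368, -0.083]), 'qvel': array([ 0.   , -0.001,  0.002,  0.001,  0.001, -0.002]), 'joint_efforts': array([ 2.0000e-03, -4.1760e+01, -3.5993e+01,  7.8000e-02,  4.9000e-02,
       -0.0000e+00]), 'position': array([ 0.178, -0.624,  0.213]), 'tool_rot': array([ 0.098, -0.098,  0.701, -0.7  ]), 'wrist_force': array([-0.025,  0.879, -0.096]), 'wrist_torque': array([-0.007, -0.014, -0.04 ]), 'grip_width': np.float64(0.095)} 0.0188
scene cap_a_mid 0.96 [193. 162. 213. 184.] top 0.085 ctr [ 0.444 -0.21 ] ext [0.046 0.044] rgb [122.  29.  29.]
scene marker_mid 0.64 [309. 193. 324. 215.] top 0.061 ctr [0.564 0.014] ext [0.013 0.01 ] rgb [79. 79. 80.]
scene marker_mid 0.61 [255. 222. 283. 254.] top 0.086 ctr [ 0.627 -0.106] ext [0.021 0.021] rgb [135. 128.  48.]
scene marker_mid 0.6 [299. 223. 314. 245.] top 0.062 ctr [ 0.633 -0.02 ] ext [0.015 0.014] rgb [136. 129.  50.]
scene bottle_mid 0.59 [134. 213. 172. 253.] top 0.102 ctr [ 0.561 -0.342] ext [0.02  0.023] rgb [92. 76. 61.]
scene empty_bucket_mid 0.71 [441. 144. 468. 175.] top 0.062 ctr [0.522 0.366] ext [0.043 0.044] rgb [95. 60. 25.]
top cap_a_mid 0.64 [407. 243. 426. 264.] top 0.085 ctr [ 0.442 -0.207] ext [0.043 0.042] rgb [150.  34.  34.]
top marker_mid 0.75 [356. 175. 378. 195.] top 0.086 ctr [ 0.624 -0.104] ext [0.022 0.02 ] rgb [144. 146.  44.]
top marker_mid 0.68 [331. 174. 344. 189.] top 0.061 ctr [ 0.632 -0.018] ext [0.013 0.013] rgb [147. 147.  41.]
top bottle_mid 0.83 [449. 196. 479. 218.] top 0.101 ctr [ 0.557 -0.34 ] ext [0.022 0.021] rgb [88. 78. 65.]
top empty_bucket_mid 0.56 [172. 216. 195. 235.] top 0.061 ctr [0.522 0.367] ext [0.04  0.041] rgb [99. 67. 18.]
```

View pics/scene.png

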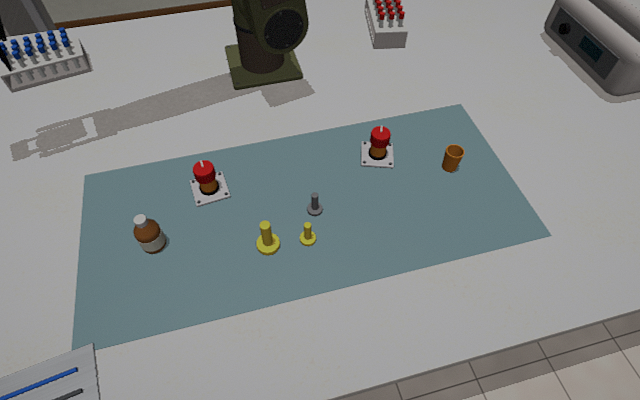

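View pics/top.png

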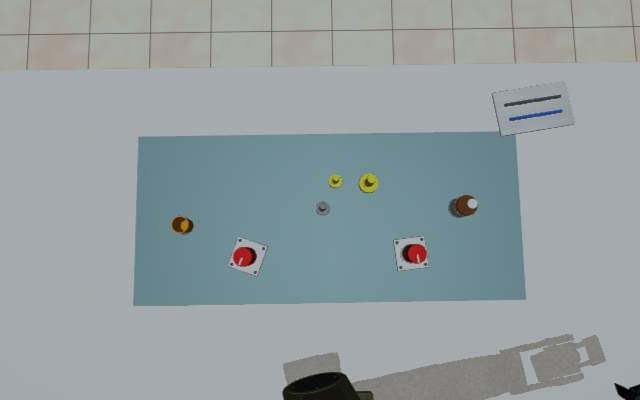

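Two things look like the marker's class in yellow: the large one at scene (268,238)/top (369,183), 85 mm tall, and the small one at scene (308,235)/top (336,181), 61 mm tall. There is also a grey one at scene (315,203). The small yellow one fits, being not grey and the smaller of its colour. I'll confirm in a crop and measure the left cap, which the network missed.

```bash
python3 - <<'E'
from h import *
for n in ['scene','top']:
    c=shot(n); W=cloud(c); I=c['img'].astype(int)
    red=(I[...,0]>70)&(I[...,1]<60)&(I[...,2]<60)
    N,L,S,_=cv2.connectedComponentsWithStats(cv2.dilate(red.astype(np.uint8),np.ones((3,3))))
    for i in range(1,N):
        if S[i,4]<100: continue
        w=W[(L==i)]; w=w[~np.isnan(w[:,0])]; q=w[(w[:,2]>.078)&(w[:,2]<.09)]
        if len(q)<20 : continue
        lo,hi=q[:,:2].min(0),q[:,:2].max(0)
        (cx,cy),r=cv2.minEnclosingCircle((q[:,:2]*1000).astype(np.float32))
        print(n,S[i],'z',q[:,2].mean().round(4),'ctr',((lo+hi)/2).round(4),'mean',q[:,:2].mean(0).round(4),'circ',round(cx,1),round(cy,1),round(r,1))
    for m in cams.masks_of(n,'marker_mid'):
        w=W[m['mask']]; w=w[~np.isnan(w[:,0])]
        q=w[w[:,2]>.05];f=w[w[:,2]<.016]
        print(n,'m',m['bbox'],'stem',((q.min(0)+q.max(0))/2).round(4),'foot',((f.min(0)+f.max(0))/2).round(4),np.ptp(f,axis=0).round(3))
    if n=='scene': cv2.imwrite('pics/crop.png',cv2.resize(c['img'][180:265,240:340],None,fx=6,fy=6)[:,:,::-1])
E
```

```text
scene [374   0  31  21 490] z 0.0842 ctr [-0.0473  0.4082] mean [-0.0387  0.408 ] circ -47.3 411.5 61.7
scene [369 125  22  33 563] z 0.0825 ctr [0.4434 0.208 ] mean [0.4438 0.2071] circ 442.6 208.5 24.1
scene [192 160  26  33 616] z 0.0826 ctr [ 0.444  -0.2096] mean [ 0.4446 -0.2096] circ 443.0 -209.3 23.7
scene [133 218  27  26 437] z 0.0821 ctr [ 0.5629 -0.3397] mean [ 0.5664 -0.3382] circ 561.1 -339.5 14.7
scene m [253.6, 223.5, 282.6, 252.9] stem [ 0.626  -0.1055  0.0694] foot [ 0.6277 -0.1066  0.0086] [0.045 0.048 0.015]
scene m [306.1, 191.3, 323.0, 216.9] stem [0.564  0.014  0.0569] foot [0.5628 0.0137 0.0091] [0.034 0.033 0.014]
scene m [299.8, 222.2, 315.7, 245.0] stem [ 0.6344 -0.0203  0.0566] foot [ 0.6343 -0.0206  0.0075] [0.033 0.034 0.014]
top [457 195  20  21 277] z 0.0826 ctr [ 0.558  -0.3327] mean [ 0.5574 -0.3314] circ 557.7 -335.9 12.6
top [406 243  21  21 356] z 0.0815 ctr [ 0.4419 -0.2083] mean [ 0.4415 -0.208 ] circ 441.3 -208.3 23.0
top [233 246  21  21 361] z 0.0818 ctr [0.4404 0.2098] mean [0.4408 0.2097] circ 440.3 209.7 23.6
top m [360.1, 173.3, 377.5, 193.9] stem [ 0.6243 -0.1034  0.071 ] foot [ 0.6229 -0.1035  0.0085] [0.047 0.047 0.015]
top m [329.1, 172.9, 340.3, 187.1] stem [ 0.6306 -0.0182  0.0564] foot [ 0.6304 -0.0182  0.0091] [0.032 0.031 0.013]
```

View pics/crop.png

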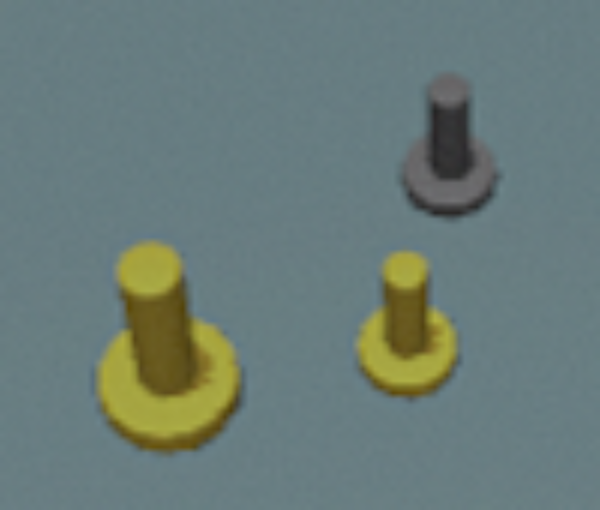

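Crop confirms it: the small yellow marker is at (0.6325,-0.019), with the caps at (0.4425,±0.209). I'll start with the right-hand cap.

drive_tool(deltas=[{"fingers": 0, "slide": [26.4, 41.6, -4], "roll": 0.6}, {"fingers": 0, "slide": [26.4, 41.6, -4], "roll": 0.6}, {"fingers": 0, "slide": [26.4, 41.6, -4], "roll": 0.6}, {"fingers": 0, "slide": [26.4, 41.6, -4], "roll": 0.6}, {"fingers": 0, "slide": [26.4, 41.6, -4], "roll": 0.6}, {"fingers": 0, "slide": [26.4, 41.6, -4], "roll": 0.6}, {"fingers": 0, "slide": [26.4, 41.6, -4], "roll": 0.6}, {"fingers": 0, "slide": [26.4, 41.6, -4], "roll": 0.6}, {"fingers": 0, "slide": [26.4, 41.6, -4], "roll": 0.6}, {"fingers": 0, "slide": [26.4, 41.6, -4], "roll": 0.6}, {"fingers": 0, "slide": [26.4, 41.6, -4], "roll": 0.6}, {"fingers": 0, "slide": [26.4, 41.6, -4], "roll": 0.6}, {"fingers": 0, "slide": [26.4, 41.6, -4], "roll": 0.6}, {"fingers": 0, "slide": [26.4, 41.6, -4], "roll": 0.6}, {"fingers": 0, "slide": [26.4, 41.6, -4], "roll": 0.6}, {"fingers": 0, "slide": [26.4, 41.6, -4], "roll": 0.6}], force=25)

```text
t: 2.03
position: [0.4419, -0.21, 0.1749]
tool_rot: [-0.3, 0.3, -0.64, 0.64]
wrist_force: [0.0, 0.9, 0.4]
grip_width: 0.0953
```

drive_tool(deltas=[{"fingers": 0, "slide": [0, 0.1, -4], "roll": 0}, {"fingers": 0, "slide": [0, 0.1, -7], "roll": 0}, {"fingers": 0, "slide": [0, 0.1, -9.5], "roll": 0}, {"fingers": 0, "slide": [0, 0.1, -11.5], "roll": 0}, {"fingers": 0, "slide": [0, 0.1, -12.5], "roll": 0}, {"fingers": 0, "slide": [0, 0.1, -12.5], "roll": 0}, {"fingers": 1, "slide": [0, 0.1, -12.5], "roll": 0}, {"fingers": 1, "slide": [0, 0.1, -12.5], "roll": 0}, {"fingers": 1, "slide": [0, 0.1, -12.5], "roll": 0}, {"fingers": 1, "slide": [0, 0.1, -12.5], "roll": 0}, {"fingers": 1, "slide": [0, 0.1, -12.5], "roll": 0}, {"fingers": 1, "slide": [0, 0.1, -12.5], "roll": 0}, {"fingers": 1, "slide": [0, 0.1, -12.5], "roll": 0}, {"fingers": 1, "slide": [0, 0.1, -12.5], "roll": 0}], force=25)

```text
t: 3.2
position: [0.4423, -0.2081, 0.0498]
tool_rot: [-0.301, 0.3, -0.64, 0.64]
wrist_force: [0.7, 0.8, 0.8]
grip_width: 0.0471
```

```bash
python3 - <<'E'
from h import *
o=get_obs(); print({k:np.round(v,3) for k,v in o.items() if k in('position','joints','wrist_force','wrist_torque','grip_width')})
E
```

```text
{'joints': array([-0.55 , -0.069,  2.142, -0.   ,  1.068,  0.143]), 'position': array([ 0.442, -0.208,  0.05 ]), 'wrist_force': array([0.695, 0.817, 0.801]), 'wrist_torque': array([-0.337, -0.368,  0.05 ]), 'grip_width': np.float64(0.047)}
```

drive_tool(deltas=[{"fingers": 1, "slide": [0, 0, 0], "roll": -0.07}, {"fingers": 1, "slide": [0, 0, 0], "roll": -0.14}, {"fingers": 1, "slide": [0, 0, 0], "roll": -0.21}, {"fingers": 1, "slide": [0, 0, 0], "roll": -0.28}, {"fingers": 1, "slide": [0, 0, 0], "roll": -0.35}])

```text
t: 3.62
position: [0.4438, -0.2086, 0.0504]
tool_rot: [-0.185, 0.183, -0.682, 0.684]
wrist_force: [4.6, -0.3, -0.8]
grip_width: 0.0456
```

```bash
python3 - <<'E'
from h import *
o=get_obs(); print({k:np.round(v,3) for k,v in o.items() if k in('position','joints','wrist_force','wrist_torque','grip_width','joint_efforts')})
shot('scene'); c=shot('top');cv2.imwrite('pics/t1.png',cv2.resize(c['img'][220:290,370:470],None,fx=6,fy=6)[:,:,::-1])
E
```

```text
{'joints': array([-0.549, -0.068,  2.141,  0.   ,  1.065,  0.495]), 'joint_efforts': array([ -1.401, -28.06 , -29.425,  -0.111,   1.09 ,   0.05 ]), 'position': array([ 0.444, -0.209,  0.05 ]), 'wrist_force': array([ 4.641, -0.337, -0.813]), 'wrist_torque': array([-0.132, -0.691,  0.688]), 'grip_width': np.float64(0.046)}
```

Torque rose to about 0.69 N m, which suggests slipping on a tight cap. I'll finish the twist, release, lift clear and compare the stripe.

drive_tool(deltas=[{"fingers": 1, "slide": [0, 0, 0], "roll": -0.08}, {"fingers": 1, "slide": [0, 0, 0], "roll": -0.16}, {"fingers": 1, "slide": [0, 0, 0], "roll": -0.24}, {"fingers": 1, "slide": [0, 0, 0], "roll": -0.32}, {"fingers": 1, "slide": [0, 0, 0], "roll": -0.4}, {"fingers": 0, "slide": [0, 0, 0], "roll": -0.4}, {"fingers": 0, "slide": [0, 0, 0], "roll": -0.4}, {"fingers": 0, "slide": [0, 0, 0], "roll": -0.4}, {"fingers": 0, "slide": [0, 0, 4], "roll": -0.4}, {"fingers": 0, "slide": [0, 0, 8], "roll": -0.4}, {"fingers": 0, "slide": [0, 4, 11], "roll": -0.3}, {"fingers": 0, "slide": [0, 8, 11], "roll": -0.2}, {"fingers": 0, "slide": [0, 12, 11], "roll": -0.1}, {"fingers": 0, "slide": [0, 16, 11], "roll": 0}, {"fingers": 0, "slide": [0, 20, 11], "roll": 0.1}])

```text
t: 4.97
position: [0.4414, -0.0067, 0.1597]
tool_rot: [0.22, -0.22, 0.672, -0.672]
wrist_force: [0.6, 0.1, 0.3]
grip_width: 0.0952
```

```bash
python3 - <<'E'
from h import *
c=shot('top'); b=cv2.imread('pics/top.png')
f=lambda im:cv2.resize(im[225:285,385:445],None,fx=6,fy=6)
cv2.imwrite('pics/t2.png',np.hstack([f(b),f(c['img'][:,:,::-1])]))
print(get_obs()['position'])
E
```

```text
[ 4.40828882e-01 -1.83728601e-05  1.59298429e-01]
```

View pics/t2.png

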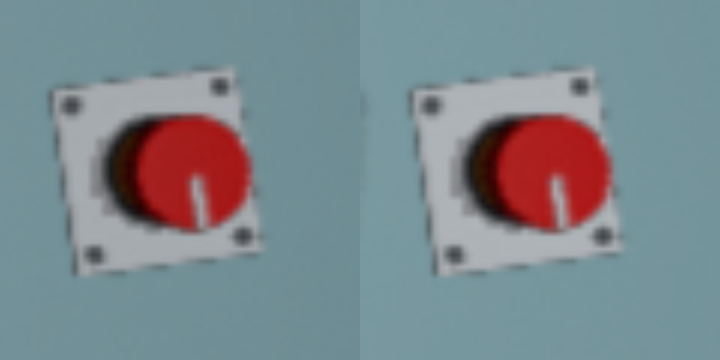

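The stripe is unchanged in both halves (vertical at about (200,205) and (558,205)), so the right cap is tight. Now the left cap.

drive_tool(deltas=[{"fingers": 0, "slide": [0, 4, 0], "roll": 0.1}, {"fingers": 0, "slide": [0, 8, 0], "roll": 0.2}, {"fingers": 0, "slide": [0, 12, 0], "roll": 0.3}, {"fingers": 0, "slide": [0, 16, 0], "roll": 0.4}, {"fingers": 0, "slide": [0, 20, 0], "roll": 0.5}, {"fingers": 0, "slide": [0, 21.7, 0], "roll": 0.6}, {"fingers": 0, "slide": [0, 21.7, 0], "roll": 0.6}, {"fingers": 0, "slide": [0, 21.7, 0], "roll": 0.6}, {"fingers": 0, "slide": [0, 21.7, 0], "roll": 0.6}])

```text
t: 5.77
position: [0.4419, 0.2078, 0.1591]
tool_rot: [-0.406, 0.407, -0.578, 0.578]
wrist_force: [0.2, -0.1, 0.7]
grip_width: 0.0951
```

drive_tool(deltas=[{"fingers": 0, "slide": [0, 0.1, -4], "roll": 0}, {"fingers": 0, "slide": [0, 0.1, -7], "roll": 0}, {"fingers": 0, "slide": [0, 0.1, -9.5], "roll": 0}, {"fingers": 0, "slide": [0, 0.1, -11], "roll": 0}, {"fingers": 0, "slide": [0, 0.1, -11], "roll": 0}, {"fingers": 1, "slide": [0, 0.1, -11], "roll": 0}, {"fingers": 1, "slide": [0, 0.1, -11], "roll": 0}, {"fingers": 1, "slide": [0, 0.1, -11], "roll": 0}, {"fingers": 1, "slide": [0, 0.1, -11], "roll": 0}, {"fingers": 1, "slide": [0, 0.1, -11], "roll": 0}, {"fingers": 1, "slide": [0, 0.1, -11], "roll": 0}, {"fingers": 1, "slide": [0, 0.1, -11], "roll": 0}, {"fingers": 1, "slide": [0, 0.1, -11], "roll": 0}, {"fingers": 1, "slide": [0, 0.1, -11], "roll": -0.08}, {"fingers": 1, "slide": [0, 0.1, -11], "roll": -0.16}, {"fingers": 1, "slide": [0, 0.1, -11], "roll": -0.24}, {"fingers": 1, "slide": [0, 0.1, -11], "roll": -0.32}, {"fingers": 1, "slide": [0, 0.1, -11], "roll": -0.4}])

```text
t: 7.27
position: [0.4418, 0.2097, 0.0498]
tool_rot: [0.283, -0.284, 0.648, -0.648]
wrist_force: [-2.2, -0.6, 2.8]
grip_width: 0.0456
```

```bash
python3 - <<'E'
from h import *
o=get_obs(); print({k:np.round(v,3) for k,v in o.items() if k in('position','joints','wrist_force','wrist_torque','grip_width')})
E
```

```text
{'joints': array([ 0.333, -0.067,  2.141,  0.   ,  1.069,  1.08 ]), 'position': array([0.442, 0.21 , 0.05 ]), 'wrist_force': array([-2.239, -0.627,  2.838]), 'wrist_torque': array([-0.102,  0.319,  0.092]), 'grip_width': np.float64(0.046)}
```

Only 0.09 N m, so this is the loose one. I'll turn it further, release, and go above the marker.

drive_tool(deltas=[{"fingers": 1, "slide": [0, 0, 0], "roll": -0.1}, {"fingers": 1, "slide": [0, 0, 0], "roll": -0.2}, {"fingers": 1, "slide": [0, 0, 0], "roll": -0.3}, {"fingers": 1, "slide": [0, 0, 0], "roll": -0.4}, {"fingers": 1, "slide": [0, 0, 0], "roll": -0.5}, {"fingers": 1, "slide": [0, 0, 0], "roll": -0.6}, {"fingers": 1, "slide": [0, 0, 0], "roll": -0.6}, {"fingers": 0, "slide": [0, 0, 0], "roll": -0.6}, {"fingers": 0, "slide": [0, 0, 0], "roll": -0.6}, {"fingers": 0, "slide": [0, 0, 0], "roll": -0.6}, {"fingers": 0, "slide": [0, 0, 0], "roll": -0.6}, {"fingers": 0, "slide": [0, 0, 3], "roll": -0.6}, {"fingers": 0, "slide": [0, 0, 7], "roll": -0.6}, {"fingers": 0, "slide": [0, 0, 11], "roll": -0.6}, {"fingers": 0, "slide": [3, -3, 11], "roll": -0.5}, {"fingers": 0, "slide": [5, -6, 11], "roll": -0.4}, {"fingers": 0, "slide": [7, -8, 11], "roll": -0.3}, {"fingers": 0, "slide": [9, -11, 11], "roll": -0.2}, {"fingers": 0, "slide": [11, -13, 11], "roll": -0.1}])

```text
t: 8.85
position: [0.5531, 0.0778, 0.1597]
tool_rot: [-0.253, 0.253, -0.66, 0.66]
wrist_force: [0.1, -0.1, -0.1]
grip_width: 0.095
```

```bash
python3 - <<'E'
from h import *
c=shot('top'); b=cv2.imread('pics/top.png')
f=lambda im:cv2.resize(im[225:285,215:275],None,fx=6,fy=6)
cv2.imwrite('pics/t3.png',np.hstack([f(b),f(c['img'][:,:,::-1])]))
o=get_obs();print(o['position'],o['joints'])
E
```

```text
[0.55605081 0.07505123 0.1599577 ] [ 0.03976312 -0.0329401   1.90643059 -0.00255764  1.26499948  0.87749431]
```

View pics/t3.png

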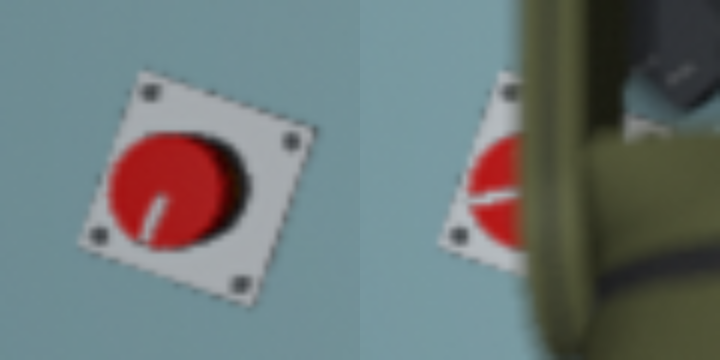

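The stripe moved from lower-left to the left (about 60° clockwise), so the loose cap is turned. On to the marker.

drive_tool(deltas=[{"fingers": 0.5, "slide": [3, -3, 0], "roll": 0.12}, {"fingers": 0.5, "slide": [6, -6, 0], "roll": 0.24}, {"fingers": 0.5, "slide": [8, -9, 0], "roll": 0.36}, {"fingers": 0.5, "slide": [8, -9.9, 0], "roll": 0.48}, {"fingers": 0.5, "slide": [8, -9.9, 0], "roll": 0.6}, {"fingers": 0.5, "slide": [8, -9.9, 0], "roll": 0.72}, {"fingers": 0.5, "slide": [8, -9.9, 0], "roll": 0.84}, {"fingers": 0.5, "slide": [8, -9.9, 0], "roll": 0.96}, {"fingers": 0.5, "slide": [8, -9.9, 0], "roll": 1.08}, {"fingers": 0.5, "slide": [8, -9.9, 0], "roll": 1.2}, {"fingers": 0.5, "slide": [8, -9.9, 0], "roll": 1.2}, {"fingers": 0.5, "slide": [8, -9.9, -3], "roll": 1.2}, {"fingers": 0.5, "slide": [8, -9.9, -5], "roll": 1.2}, {"fingers": 0.5, "slide": [8, -9.9, -6], "roll": 1.2}, {"fingers": 0.5, "slide": [8, -9.9, -6], "roll": 1.2}, {"fingers": 0.5, "slide": [8, -9.9, -6], "roll": 1.2}])

```text
t: 10.23
position: [0.632, -0.0191, 0.0994]
tool_rot: [-0.58, 0.581, -0.404, 0.403]
wrist_force: [0.0, 0.0, -0.1]
grip_width: 0.0473
```

```bash
python3 - <<'E'
from h import *
o=get_obs();print(o['position'],o['joints'],o['grip_width'])
c=shot('scene')
cv2.imwrite('pics/s4.png',cv2.resize(c['img'][130:270,220:380],None,fx=4,fy=4)[:,:,::-1])
E
```

```text
[ 0.63201815 -0.01913326  0.0993614 ] [-1.15177399e-01  1.81255063e-01  1.78745597e+00  9.97413574e-05
  1.17387865e+00 -4.71044638e-01] 0.047270224749961454
```

View pics/s4.png

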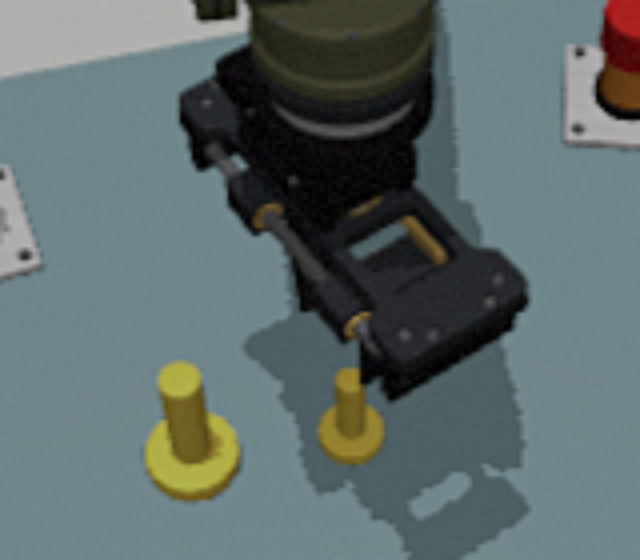

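The gripper is above the small yellow marker (350,410 in the crop) with clear space around it. Descend and grip.

drive_tool(deltas=[{"fingers": 0.5, "slide": [0, 0, -2], "roll": 0}, {"fingers": 0.5, "slide": [0, 0, -4], "roll": 0}, {"fingers": 0.5, "slide": [0, 0, -6], "roll": 0}, {"fingers": 0.5, "slide": [0, 0, -7.6], "roll": 0}, {"fingers": 0.5, "slide": [0, 0, -7.6], "roll": 0}, {"fingers": 0.5, "slide": [0, 0, -7.6], "roll": 0}, {"fingers": 1, "slide": [0, 0, -7.6], "roll": 0}, {"fingers": 1, "slide": [0, 0, -7.6], "roll": 0}, {"fingers": 1, "slide": [0, 0, -7.6], "roll": 0}, {"fingers": 1, "slide": [0, 0, -7.6], "roll": 0}, {"fingers": 1, "slide": [0, 0, -7.6], "roll": 0}, {"fingers": 1, "slide": [0, 0, -7.6], "roll": 0}, {"fingers": 1, "slide": [0, 0, -7.6], "roll": 0}], force=15)

```text
t: 11.37
position: [0.6325, -0.0194, 0.0242]
tool_rot: [0.581, -0.581, 0.403, -0.403]
wrist_force: [-0.8, -0.3, 2.4]
grip_width: 0.0158
```

drive_tool(deltas=[{"fingers": 1, "slide": [0, 0, 2], "roll": 0}, {"fingers": 1, "slide": [0, 0, 5], "roll": 0}, {"fingers": 1, "slide": [0, 0, 8], "roll": 0}, {"fingers": 1, "slide": [0, 0, 11], "roll": 0}, {"fingers": 1, "slide": [-2, 2.4, 12], "roll": 0}, {"fingers": 1, "slide": [-4, 4.8, 12], "roll": 0}, {"fingers": 1, "slide": [-6, 7.2, 12], "roll": 0}, {"fingers": 1, "slide": [-8, 9.6, 12], "roll": 0}, {"fingers": 1, "slide": [-10, 12, 12], "roll": 0}, {"fingers": 1, "slide": [-12, 14.4, 12], "roll": 0}, {"fingers": 1, "slide": [-14, 16.8, 12], "roll": 0}, {"fingers": 1, "slide": [-16, 19.2, 12], "roll": 0}, {"fingers": 1, "slide": [-18, 21.5, 12], "roll": 0}, {"fingers": 1, "slide": [-19, 22.9, 12], "roll": 0}, {"fingers": 1, "slide": [-19, 22.9, 12], "roll": 0}, {"fingers": 1, "slide": [-19, 22.9, 12], "roll": 0}, {"fingers": 1, "slide": [-19, 22.9, 12], "roll": 0}])

```text
t: 12.78
position: [0.4426, 0.2093, 0.1436]
tool_rot: [-0.581, 0.581, -0.403, 0.403]
wrist_force: [-0.2, 0.2, -0.6]
grip_width: 0.0157
```

```bash
python3 - <<'E'
from h import *
o=get_obs();print(o['position'],o['grip_width'])
c=shot('scene'); W=cloud(c); I=c['img'].astype(int)
s=np.zeros(I.shape[:2],bool); s[60:180,320:460]=1
y=(I[...,0]>60)&(I[...,1]>55)&(I[...,2]<.55*I[...,0])&(I[...,1]>.8*I[...,0])&s
w=W[y]; w=w[~np.isnan(w[:,0])]; w=w[(w[:,2]>.085)&(abs(w[:,0]-.44)<.06)]
if len(w): print(len(w),w.min(0),w.max(0))
cv2.imwrite('pics/s5.png',cv2.resize(c['img'][60:180,310:460],None,fx=5,fy=5)[:,:,::-1])
E
```

```text
[0.44259347 0.20928108 0.14364314] 0.01569752569182499
216 [0.42527739 0.17438475 0.12136154] [0.48461019 0.2488782  0.26314886]
```

View pics/s5.png

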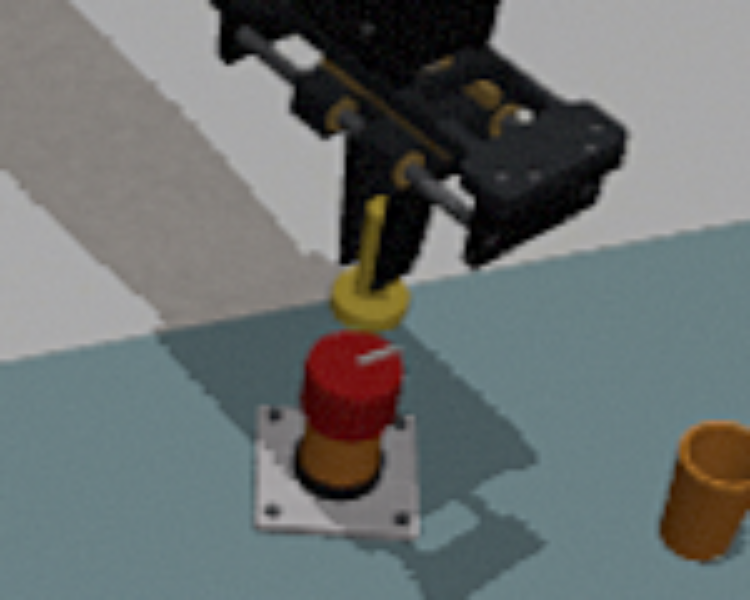

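The marker is held upright over the loose cap (foot at (370,295), cap at (353,380) in the crop). Lower it about 37 mm.

drive_tool(deltas=[{"fingers": 1, "slide": [-0.1, 0, -1], "roll": 0}, {"fingers": 1, "slide": [-0.1, 0, -2], "roll": 0}, {"fingers": 1, "slide": [-0.1, 0, -3], "roll": 0}, {"fingers": 1, "slide": [-0.1, 0, -3.3], "roll": 0}, {"fingers": 1, "slide": [-0.1, 0, -3.5], "roll": 0}, {"fingers": 1, "slide": [-0.1, 0, -3.6], "roll": 0}, {"fingers": 1, "slide": [-0.1, 0, -3.65], "roll": 0}, {"fingers": 1, "slide": [-0.1, 0, -3.65], "roll": 0}])

```text
t: 13.5
position: [0.4415, 0.2098, 0.1074]
tool_rot: [0.581, -0.581, 0.403, -0.403]
wrist_force: [-0.0, 0.1, -0.1]
grip_width: 0.0155
```

drive_tool(deltas=[{"fingers": 1, "slide": [0, 0, -0.05], "roll": 0}, {"fingers": 1, "slide": [0, 0, -0.1], "roll": 0}, {"fingers": 1, "slide": [0, 0, -0.1], "roll": 0}, {"fingers": 1, "slide": [0, 0, -0.1], "roll": 0}])

```text
t: 13.83
position: [0.4413, 0.2097, 0.1064]
tool_rot: [0.581, -0.581, 0.403, -0.403]
wrist_force: [-0.3, 0.6, -0.8]
grip_width: 0.0156
```

drive_tool(deltas=[{"fingers": 1, "slide": [0, 0, -0.05], "roll": 0}, {"fingers": 1, "slide": [0, 0, -0.1], "roll": 0}, {"fingers": 1, "slide": [0, 0, -0.1], "roll": 0}])

```text
t: 14.08
position: [0.4415, 0.2098, 0.1061]
tool_rot: [0.581, -0.581, 0.403, -0.403]
wrist_force: [-1.5, -1.7, 4.8]
grip_width: 0.0154
```

Contact (4.8 N up). Release slowly, then retreat straight up.

drive_tool(deltas=[{"fingers": 0.8, "slide": [0, 0, 0.05], "roll": 0}, {"fingers": 0.7, "slide": [0, 0, 0.05], "roll": 0}, {"fingers": 0.6, "slide": [0, 0, 0.05], "roll": 0}, {"fingers": 0.5, "slide": [0, 0, 0.05], "roll": 0}, {"fingers": 0.4, "slide": [0, 0, 0.05], "roll": 0}, {"fingers": 0.4, "slide": [0, 0, 0.05], "roll": 0}, {"fingers": 0.4, "slide": [0, 0, 2], "roll": 0}, {"fingers": 0.4, "slide": [0, 0, 5], "roll": 0}, {"fingers": 0.4, "slide": [0, 0, 8], "roll": 0}, {"fingers": 0.4, "slide": [0, 0, 11], "roll": 0}, {"fingers": 0.4, "slide": [0, -4, 12], "roll": 0}, {"fingers": 0.4, "slide": [0, -8, 12], "roll": 0}, {"fingers": 0.4, "slide": [0, -12, 12], "roll": 0}, {"fingers": 0.4, "slide": [0, -16, 12], "roll": 0}, {"fingers": 0.4, "slide": [0, -20, 12], "roll": 0}, {"fingers": 0.4, "slide": [0, -24, 12], "roll": 0}, {"fingers": 0.4, "slide": [0, -24, 12], "roll": 0}, {"fingers": 0.4, "slide": [0, -24, 12], "roll": 0}])

```text
t: 15.58
position: [0.4411, -0.032, 0.2251]
tool_rot: [0.58, -0.58, 0.405, -0.405]
wrist_force: [0.4, 0.7, 0.6]
grip_width: 0.0571
```

```bash
python3 - <<'E'
from h import *
print(get_obs()['position'])
for n,s in [('scene',(slice(80,180),slice(320,440))),('top',(slice(220,290),slice(205,285)))]:
    c=shot(n); W=cloud(c)
    w=W[s].reshape(-1,3); w=w[(abs(w[:,0]-.442)<.04)&(abs(w[:,1]-.209)<.04)]
    st=w[(w[:,2]>.11)&(w[:,2]<.16)]; cp=w[(w[:,2]>.06)&(w[:,2]<.084)]; ft=w[(w[:,2]>.087)&(w[:,2]<.097)]
    for k,q in dict(stem=st,foot=ft,cap=cp).items():
        if len(q): print(n,k,len(q),((q.min(0)+q.max(0))/2).round(4),q[:,2].max().round(4))
    for t in('bottle_mid','empty_bucket_mid'):
        for m in cams.masks_of(n,t)[:1]:
            w=W[m['mask']]; w=w[~np.isnan(w[:,0])]; q=w[w[:,2]>np.percentile(w[:,2],97)-.006]; print(n,t,((q.min(0)+q.max(0))/2).round(3))
    if n=='scene': cv2.imwrite('pics/s6.png',cv2.resize(c['img'][s],None,fx=5,fy=5)[:,:,::-1])
E
```

```text
[ 0.44109032 -0.03198769  0.22511041]
scene stem 101 [0.4421 0.2091 0.1277] 0.145
scene foot 114 [0.4412 0.209  0.0916] 0.0962
scene cap 181 [0.445  0.2086 0.072 ] 0.084
scene bottle_mid [ 0.56  -0.34   0.101]
scene empty_bucket_mid [0.522 0.367 0.06 ]
top stem 54 [0.4401 0.2102 0.1288] 0.1448
top foot 116 [0.4416 0.2097 0.0916] 0.0961
top cap 133 [0.44   0.2095 0.0721] 0.084
top bottle_mid [ 0.557 -0.34   0.1  ]
top empty_bucket_mid [0.522 0.368 0.059]
```

View pics/s6.png

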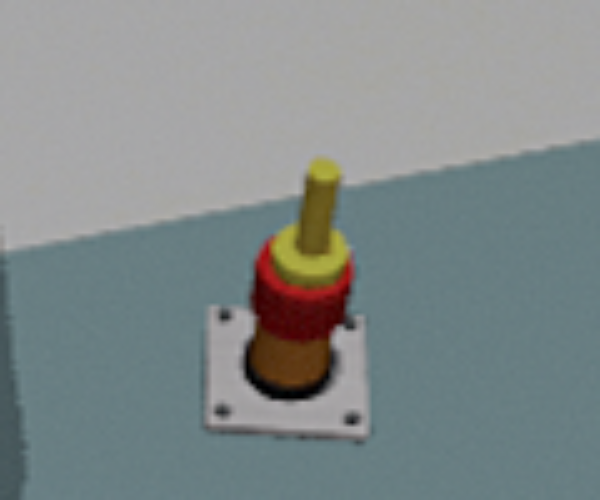

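The marker stands upright and centred on the loose cap (crop (312,220)), and the bystanders are unmoved. Handing in.

```bash
python3 -c "
from h import *
print(order.finish_job())"
```

```text
the job is handed in; nothing more can be done
None
```

The job is handed in, with the small yellow marker standing on the loose cap; no verdict was reported.

- **Tight cap:** on the right-hand cap the fingers slipped at about 0.69 N m and its stripe did not move.
- **Loose cap:** the left-hand cap gave at about 0.09 N m. I commanded 1.0 rad clockwise in all. The stripe in the top view afterwards showed about 60°, and I saw nothing that moved it back.
- **Marker:** both cameras put it within about 4 mm of the cap's axis, upright, with its top at 0.145 m. That puts its centre about 48 mm above the cap's centre, inside the 40–52 mm range. The gripper was well clear.
- **Bystanders:** the brown bottle and the empty bucket measured within about 2 mm of where they started.

The only disagreement was 2–5 mm between the two cameras' positions, which is well inside the tolerance. The job took about 16 s of the 58 s allowed and seven viewed pictures.

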